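# Start the tilt logger and hold a try square in the corner of its stand

## Task

Start the column stand's tilt logger on its key box: press the long bar key, then the square key, then the round key, one at a time and each fully down. Then take the standing steel try square by its upright blade, stand its foot flat on the stand's base plate, on the long free side of the column, and push the blade against the middle of the column's face until foot and blade both touch. Finish while holding it there square and upright, pressed firmly both down and against the column: do not let go, and leave the other things on the bench where they are.

Things in the scene. Friction and masses are not known exactly. Their poses are not given: they have to be found in the camera images.
- key_box: plain grey box, 85 (x) x 185 (y) x 34 mm high, fixed on the worktop, three keys in a row along its y at -55, 0 and +55 mm from its middle; which key is in which place varies. Origin: centre of its underside, on the worktop.
- key_bar_top (a point): long bar-shaped, 40 (along the box's x) x 14 mm, matt black key cap of the key box; the point is the centre of its top face. Unpressed, the top stands 48 mm above the worktop, 10 mm above its white 50 x 34 mm surround; it moves straight down.
- key_square_top (a point): square, 22 x 22 mm, matt black key cap of the key box; the point is the centre of its top face. Unpressed, the top stands 48 mm above the worktop, 10 mm above its white 50 x 34 mm surround; it moves straight down.
- key_round_top (a point): round, 24 mm diameter, matt black key cap of the key box; the point is the centre of its top face. Unpressed, the top stands 48 mm above the worktop, 10 mm above its white 50 x 34 mm surround; it moves straight down.
- key_bar (a joint): travel of this key in m: 0 up, 0.005 fully down; a spring returns it (1.5 N to start, 4.5 N fully down). It counts as pressed beyond 0.004.
- key_square (a joint): travel of this key in m: 0 up, 0.005 fully down; a spring returns it (1.5 N to start, 4.5 N fully down). It counts as pressed beyond 0.004.
- key_round (a joint): travel of this key in m: 0 up, 0.005 fully down; a spring returns it (1.5 N to start, 4.5 N fully down). It counts as pressed beyond 0.004.
- base_plate: aluminium base plate of the stand, 200 (x) x 110 (y) x 12 mm thick, fixed on the worktop. Origin: centre of its underside; its +x end carries the column. The plate's free top surface is 12 mm above the worktop.
- column: short aluminium column, 40 x 40 mm and 90 mm high, fixed upright on the base plate, 70 mm from the plate's centre towards its +x end; a small sensor is on its back (+x). Origin: centre of its underside, on top of the plate. The flat face to press against is the one at x = -20 mm in its own frame, looking along -x over the long free part of the plate; it makes the corner with the plate.
- try_square: loose steel try square, about 0.4 kg (at most 0.46), standing on its foot on the worktop. Upright blade 40 (x) x 9 (y, thickness) mm, its top 115 mm above the underside; foot 90 (x) x 24 (y) x 10 mm high, from x = -70 to x = +20 mm. Origin: on the underside, straight below the middle of the blade; z up along the blade. The blade's edge and the foot's toe are flush at x = +20 mm: that is the face that goes against the column; grip the blade across its 9 mm.
- square_corner (a point): outer corner of the try square: on its underside at x = +20 mm, middle of its width (y = 0). Ground metal: on plate and column it slides with a friction of about 0.3, so a sideways push while it bears hard on the plate may be lost before the blade touches.
- petri_1: bystander: closed clear petri dish, 61 mm diameter, 15 mm high; origin: centre of its underside. Leave it.
- label_tape: bystander: roll of tape lying flat, 66 mm diameter, 19 mm high; origin: centre of its underside. Leave it.
- marker_black: bystander: felt marker lying down, about 135 mm long, 15 mm thick; origin: centre of its underside. Leave it.
- film_box: bystander: carton 120 x 60 x 58 mm high; origin: centre of its underside. Leave it.
- forceps: bystander: steel forceps lying flat, about 130 mm long, 9 mm high; origin: centre of its underside. Leave it.
Things that resemble listed ones, but are neither listed nor needed, are in the scene too. Several things have the shape of the try_square; the one meant has the colours described above.

How it is judged (in metres and radians):
On the way, in this order (a step that is already met when the one before it is completed fails the run):
1. the long bar key is pressed fully down, alone (value of joint key_bar above 0.004 m and value of joint each of key_square, key_round below 0.0015 m), for 0.05 s.
2. then the square key is pressed fully down, alone (value of joint key_square above 0.004 m and value of joint each of key_bar, key_round below 0.0015 m), for 0.05 s.
3. then the round key is pressed fully down, alone (value of joint key_round above 0.004 m and value of joint each of key_bar, key_square below 0.0015 m), for 0.05 s.
4. the try square is set on the base plate (contact force between try_square and base_plate above 0.5 N), for 0.1 s.
At the end, for the whole second after the job is handed in: Fingers still hold the square at rest, pressing the plate with over 6 N (own weight up to 4.5 N) and the column face with over 2 N; upright within 0.03 rad, in line with the column within 0.04 rad, its corner within 2.5 mm of the plate-column corner and 12 mm of the face's middle sideways (contact force between try_square and base_plate above 6 N and contact force between try_square and column above 2 N and contact force between the fingers and try_square above 2 N and angle between try_square's own z axis and vertical below 0.03 rad and angle between the x axis of try_square and the x axis of column, either way round below 0.04 rad and x of square_corner in the frame of column between -0.0225 and -0.0175 m and y of square_corner in the frame of column between -0.012 and 0.012 m and z of square_corner in the frame of column between -0.0025 and 0.0025 m and linear speed of try_square below 0.01 m/s and x of try_square in the frame of column below -0.03 m); the arm keeps its last pose, push and grip.
It fails at once if two keys are down at once (value of joint each of key_bar, key_square above 0.003 m or value of joint each of key_bar, key_round above 0.003 m or value of joint each of key_square, key_round above 0.003 m).
It fails at once if a bystander is pushed away (more than 30 mm) (distance of any of petri_1, label_tape, marker_black, film_box, forceps from where it was at the start of the episode above 0.03 m).
It also fails if it takes over 64 s, if anything falls off the work surface, if the arm or the gripper's body presses on something with over 40 N, if the wrist force passes 120 N, or if a joint passes its speed limit or range.

## Robot

A 6-joint arm with a two-finger parallel gripper is mounted at the origin on a cart in front of the work surface, level with it; the furniture and walls round the work are solid. World frame = base frame: x ahead of the robot, y to its left, z up, the work surface at z = 0. Lengths are in m, angles in degrees, forces in N, time in s.
With the tool pointing down it reaches from about 0.4 to 0.825 m from the base axis. Payload 7 kg.
Tool frame: the origin (TCP) lies on the centre line of the jaws, within the pads' length; the fingertips stand 17 mm ahead of it and the grasp point (between the pads) lies 2 mm behind it (r.finger_overhang is the distance from the TCP to the fingertips, in m); y points along the fingers, z is the direction in which the jaws open and shut, and the axes are right-handed (so a half turn about y gives the same grasp; the last joint's range is limited). The gripper opens to 88 mm and grips with 3 to 60 N. Pads are 19 mm wide; open, the fingers measure 130 mm over their backs; the gripper's body (78 mm by 193 mm) begins 47 mm behind the grasp point.
Start: joints at [-51.159, 20.546, 0.682, 0, -70.136, -16.507], TCP at [0.256, -0.624, 0.244] pointing down, gripper open.
Joint ranges: [-176.03, 176.03], [-82.01, 121.73], [-58.28, 71.71], [-173.87, 95.51], [-174.79, -0.11], [-173.66, 173.66]. Speed limits (degrees/s): [136.94, 136.94, 172.46, 180, 180, 180].

## Interface

Orientations are given as [roll, pitch, yaw] about the fixed x, y, z axes, in that order (R = Rz(yaw) Ry(pitch) Rx(roll)).
In Python, from station import r gives the robot as it stands.
- The arm moves only by the tool send_rows, never from a script. Its argument "increments" is a list of rows, each a list of 4 numbers: the shift along the tool's x, y, z in mm, then the turn about the tool's y in degrees. In form: [[tx, ty, tz, roll], ...]. A call has 1 to 20 rows; each row shifts and turns the commanded pose from where the row before left it, along the tool's axes as they then stand; what a row does not reach is not made up. A row lasts 1/12 s, in which the tool goes at most 41.7 mm and 7.16 degrees, less where a joint would pass 70% of its speed; a pose out of reach is approached as far as the arm can. A call is refused whole if a number of a shift passes 41.7 or a number of a turn 7.16, either way. A call with a gripper value outside its range is refused whole. "fingers" is the closure, from 0 (fully open) to 1 (shut), set as the call begins (left out, the last holds). The fingers move at their own pace and stop on an object; "newtons" is the grip in N (left out, the last holds). Time passes only in rows, so rows that do not move let the fingers close. It gives the time, the measured TCP pose, the force and the opening at its end, in the units of the state.
- r.read_state(): the state, without advancing time (a new reading comes with each control period).
- r.grab_frame(name): name is "scene" or "side" or "wrist"; returns a dict with "pixels" (400x640x3 uint8, red, green, blue), "fx", "fy", "cx", "cy" (pixels), "rvec" (rotation vector, rad) and "tvec" (3), from world to camera coordinates, as OpenCV has them. Camera axes: x right, y down, z forward; pixel columns grow to the right and rows downward; lengths in m; the calibration is good to about 2 mm. A picture is of the moment at which its call begins. There is no depth.
- r.finish_job(): hands the job in, once; it reports no verdict.
The state is a dict: "t": time; "joints": joint angles; "qd": joint speeds; "tau": joint torques, N m; "tcp_pos": TCP position; "orientation": TCP orientation; "force": force on the tool from outside, world axes, zero at the start; "moment": the same for the moment, N m; "width": finger opening in m.
Only numpy, scipy, OpenCV 4.12 (cv2) and the standard library are available. Lean on these libraries where they do the work, as an engineer would, in place of code of your own. Each camera call takes 0.05 s, during which the arm holds its last target.

## Working session

There is one attempt and no reset: what is moved stays moved. The work goes in short steps, Python scripts to look and compute and a tool call to move; the robot and the scene stay as the last step left them, time stands still between calls to the robot, and variables do not carry over. Pictures are saved under pics/ and viewed, and the job is handed in when it is done.

Besides the shell and the picture viewer there is one more tool, called after "Request:" in YAML: its name, and indented under it one key for each argument. send_rows: Moves the arm, as the interface text tells. Its arguments: {"type":"object","properties":{"increments":{"type":"array","items":{"type":"array","items":{"type":"number"}}},"fingers":{"type":"number"},"newtons":{"type":"number"}},"required":["increments"]}

```bash
mkdir -p pics; ls
python3 - <<'E'
from station import r
import cv2,numpy as np
print(r.read_state(), r.finger_overhang)
for n in ["scene","side","wrist"]:
    f=r.grab_frame(n); cv2.imwrite(f"pics/{n}0.png",f["pixels"][:,:,::-1])
    R,_=cv2.Rodrigues(np.array(f["rvec"])); print(n,f["fx"],f["cx"],f["cy"],"C",(-R.T@np.array(f["tvec"]).ravel()).round(3),"fwd",R[2].round(2))
E
```

```text
pics
{'t': 0.0, 'joints': array([-5.11613372e+01,  2.05892551e+01,  6.35423661e-01, -2.02587839e-02,
       -7.01357943e+01, -1.65083123e+01]), 'qd': array([ 0.00199971, -0.00630904,  0.03128671,  0.03106806, -0.02501292,
        0.10620562]), 'tau': array([-1.58138726e-03, -5.82721639e+01,  2.93051165e+01,  6.99701965e+00,
        6.65083411e-03, -1.55496036e-04]), 'tcp_pos': array([ 0.25628964, -0.62396637,  0.24265937]), 'orientation': array([-8.99086566e+01,  7.21024207e-03,  2.23234576e+01]), 'force': array([ 0.21775154,  0.09239492, -0.37767018]), 'moment': array([-0.01277494, -0.01926109, -0.00853446]), 'width': 0.08764803646687402} 0.017
scene 462.11340625031914 321.23176763239434 199.71932766038762 C [ 0.751 -1.215  0.99 ] fwd [-0.12  0.76 -0.64]
side 379.8815873045436 323.14450706679196 199.82688721787227 C [ 0.363 -0.946  0.573] fwd [ 0.22  0.84 -0.49]
wrist 287.48407132875815 318.6276001957203 197.7941445966913 C [ 0.191 -0.651  0.384] fwd [ 0.24  0.1  -0.96]
```

View pics/scene0.png

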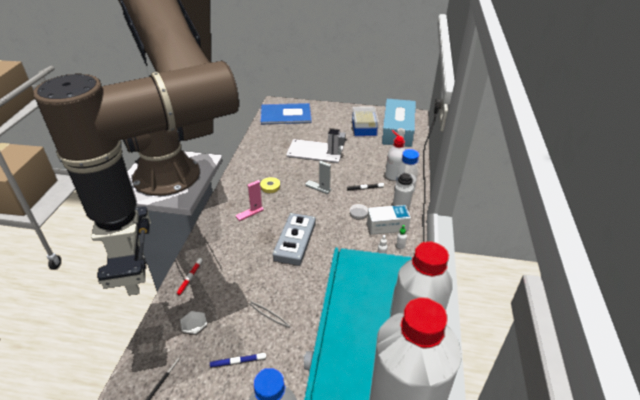

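View pics/side0.png

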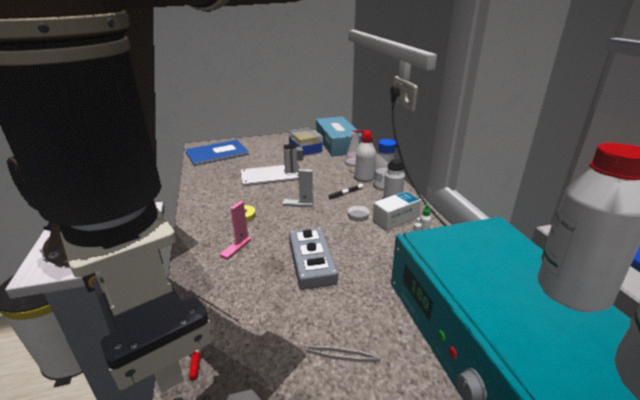

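View pics/wrist0.png

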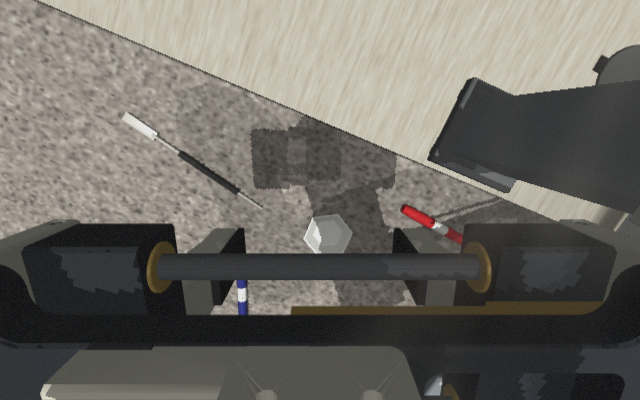

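The scene view shows the key box at about (295,240), the grey try square at about (322,180), a pink decoy at about (253,200), and the plate and column at about (318,150). I'll enlarge those areas.

Run:
```python
import cv2
a=cv2.imread("pics/scene0.png");b=cv2.imread("pics/side0.png")
cv2.imwrite("pics/a1.png",cv2.resize(a[115:275,225:425],None,fx=4,fy=3.75,interpolation=cv2.INTER_CUBIC)[:600])
cv2.imwrite("pics/a1.png",cv2.resize(a[120:270,230:430],None,fx=4,fy=4,interpolation=cv2.INTER_CUBIC))
cv2.imwrite("pics/b1.png",cv2.resize(b[140:290,215:415],None,fx=4,fy=4,interpolation=cv2.INTER_CUBIC))
```

```text
(no output)
```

View pics/a1.png

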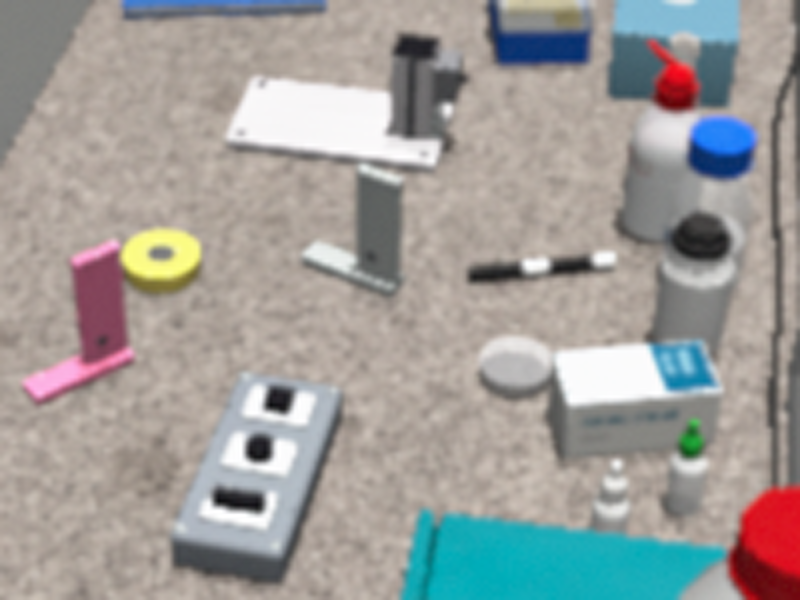

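View pics/b1.png

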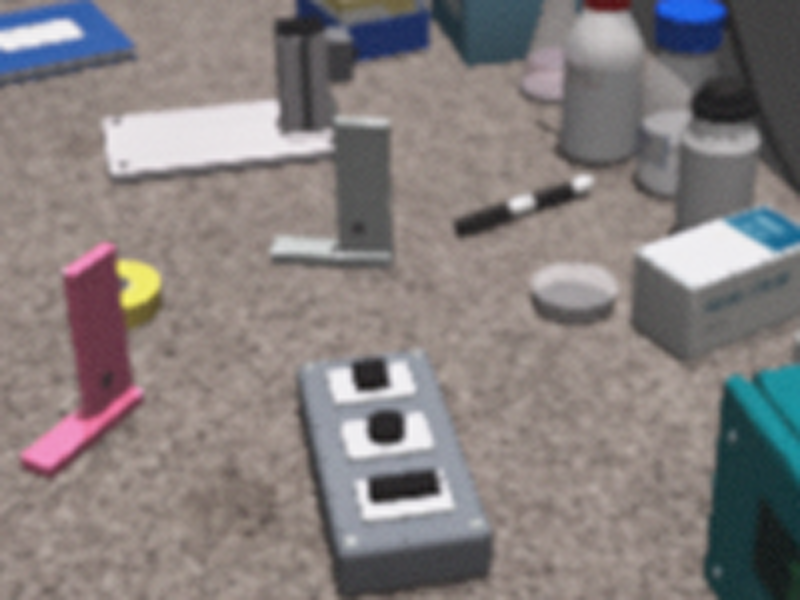

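Reading from the near end, the keys are bar at crop (239,497), round at (260,445) and square at (280,397). The grey square's foot heel points left, towards the robot, and its toe points right. I'll fit model poses to the corners in both views.

```bash
cat > h.py <<'E'
import numpy as np, cv2, pickle
from scipy.optimize import least_squares
from scipy.spatial.transform import Rotation as Ro
def proj(f,P):
    K=np.array([[f["fx"],0,f["cx"]],[0,f["fy"],f["cy"]],[0,0,1.]])
    return cv2.projectPoints(np.array(P,float).reshape(-1,1,3),np.array(f["rvec"],float),np.array(f["tvec"],float),K,None)[0].reshape(-1,2)
def place(p,L):
    c,s=np.cos(p[2]),np.sin(p[2]); L=np.array(L,float)
    return np.c_[p[0]+c*L[:,0]-s*L[:,1],p[1]+s*L[:,0]+c*L[:,1],L[:,2]]
def fit(obs,p0):  # obs: list of (frame, local pts, pixels)
    fun=lambda p: np.concatenate([(proj(f,place(p,L))-np.array(u)).ravel() for f,L,u in obs])
    s=least_squares(fun,p0,loss='soft_l1'); return s.x, fun(s.x).reshape(-1,2)
def cr(u,x0,y0,k=4): return (np.array(u,float)+.5)/k-.5+np.array([x0,y0])
E
cat > m1.py <<'E'
from station import r
from h import *
S=r.grab_frame("scene");D=r.grab_frame("side")
ca=lambda u:cr(u,230,120); cb=lambda u:cr(u,215,140)
# keybox: bar at y=-55, round 0, square +55 (local), yaw ~
L=[[0,-.055,.048],[0,0,.048],[0,.055,.048]]
corn=[[-.0425,.0925,.034],[.0425,.0925,.034],[-.0425,-.0925,.034],[.0425,-.0925,.034]]
kb=fit([(S,L+corn,ca([(239,497),(260,443),(280,396),(243,374),(343,390),(174,539),(281,571)])),
        (D,L+corn,cb([(404,484),(386,423),(370,368),(301,362),(421,352),(337,549),(490,535)]))],[.45,-.35,0.])
print("keybox",kb[0][:2].round(4),np.degrees(kb[0][2]).round(2));print((kb[1]).round(1).tolist())
print(place(kb[0],L).round(4))
# square
ts=fit([(S,[[-.02,0,.115],[.02,0,.115],[.02,-.012,.010],[-.07,-.012,.01],[-.07,.012,.010]],ca([(358,170),(405,182),(395,287),(303,257),(317,242)])),
        (D,[[-.02,-.0045,.115],[.02,-.0045,.115],[.02,-.012,.010],[-.07,-.012,.01],[-.07,.012,.010]],cb([(336,121),(390,125),(391,259),(271,256),(275,239)]))],[.55,-.1,0.])
print("square",ts[0][:2].round(4),np.degrees(ts[0][2]).round(2));print(ts[1].round(1).tolist())
PL=[[-.1,.055,.012],[-.1,-.055,.012],[.1,-.055,.012]]
pl=fit([(S,PL,ca([(249,80),(229,139),(435,163)])),(D,PL[:2],cb([(103,117),(113,177)]))],[.6,.1,0.])
print("plate",pl[0][:2].round(4),np.degrees(pl[0][2]).round(2));print(pl[1].round(1).tolist())
pickle.dump((kb[0],ts[0],pl[0]),open("p1.pkl","wb"))
for n,f,x0,y0 in (("a2",S,230,120),("b2",D,215,140)):
    im=cv2.resize(f["pixels"][y0:y0+150,x0:x0+200,::-1],None,fx=4,fy=4,interpolation=cv2.INTER_CUBIC)
    def box(p,x1,x2,y1,y2,z1,z2,c):
        V=[[x,y,z] for z in (z1,z2) for x,y in((x1,y1),(x2,y1),(x2,y2),(x1,y2))]
        q=(proj(f,place(p,V))-[x0,y0]+.5)*4-.5
        for i in range(4):
            for a,b in((i,(i+1)%4),(4+i,4+(i+1)%4),(i,i+4)): cv2.line(im,tuple(q[a].astype(int)),tuple(q[b].astype(int)),c,1)
    box(kb[0],-.0425,.0425,-.0925,.0925,0,.034,(0,255,0))
    box(ts[0],-.07,.02,-.012,.012,0,.01,(0,0,255)); box(ts[0],-.02,.02,-.0045,.0045,.01,.115,(0,0,255))
    box(pl[0],-.1,.1,-.055,.055,0,.012,(255,0,0)); box(pl[0],.05,.09,-.02,.02,.012,.102,(255,0,0))
    cv2.imwrite(f"pics/{n}.png",im)
E
python3 m1.py
```

```text
keybox [ 0.5199 -0.2516] -4.24
[[-0.6, -0.5], [-0.4, 0.1], [-0.3, -0.3], [-0.8, -1.5], [0.5, -1.0], [-2.4, -1.0], [-0.2, -3.6], [0.2, -0.4], [0.5, 0.1], [0.8, 0.6], [-0.8, 0.4], [2.4, -0.9], [0.2, 2.3], [1.4, 0.4]]
[[ 0.5158 -0.3065  0.048 ]
 [ 0.5199 -0.2516  0.048 ]
 [ 0.5239 -0.1968  0.048 ]]
square [0.5681 0.0117] -19.07
[[0.3, -1.2], [-0.6, -0.7], [-0.5, 0.2], [-0.5, -0.3], [-0.6, -0.2], [-0.2, 0.7], [0.4, 0.0], [0.7, -0.0], [0.4, -0.1], [0.6, 0.2]]
plate [0.4954 0.2362] -0.36
[[0.5, -0.6], [-0.9, 0.2], [0.5, -0.1], [-0.0, 1.0], [-0.0, -0.1]]
```

```bash
ls pics
```

```text
a1.png
a2.png
b1.png
b2.png
scene0.png
side0.png
wrist0.png
```

View pics/a2.png

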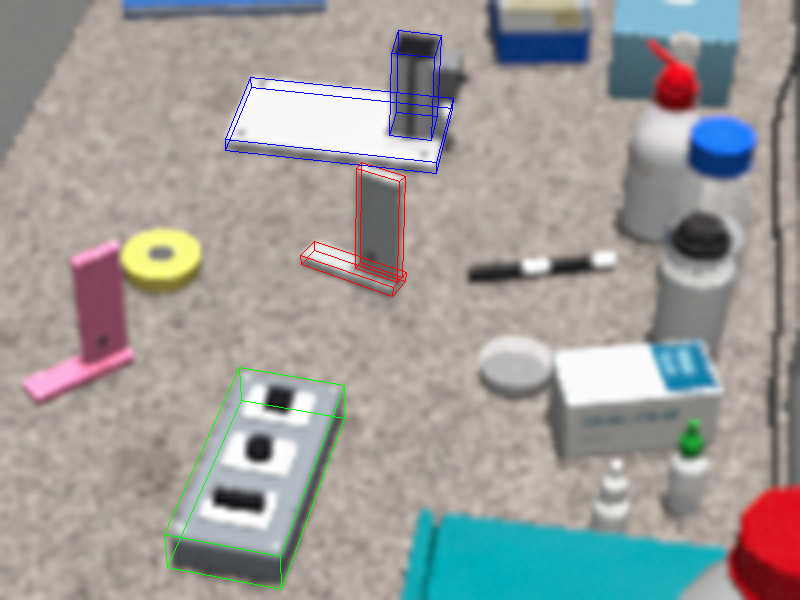

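View pics/b2.png

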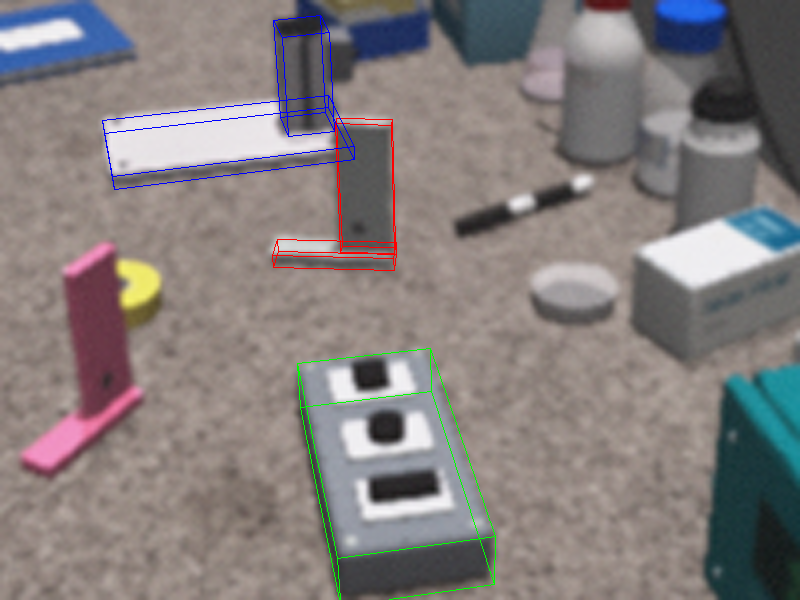

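Both overlays fit well: keys within about 1 px and the square within 1 px. Next I'll work out where to hover for a wrist view, and how large the teal box is.

```bash
cat >> h.py <<'E'
def wristcam(f,st):
    "camera pose in tool frame -> function giving frame for a new tool pose"
    Rt=Ro.from_euler('xyz',st["orientation"],degrees=True).as_matrix(); t=np.array(st["tcp_pos"])
    R=cv2.Rodrigues(np.array(f["rvec"],float))[0]; tv=np.array(f["tvec"],float).ravel()
    Rct=R@Rt; tct=R@t+tv
    def at(pos,yaw):
        Rn=Ro.from_euler('xyz',[-90,0,yaw],degrees=True).as_matrix()
        R2=Rct@Rn.T; g=dict(f); g["rvec"]=cv2.Rodrigues(R2)[0]; g["tvec"]=tct-R2@np.array(pos); return g
    return at
E
python3 - <<'E'
from station import r
from h import *
kb,ts,pl=pickle.load(open("p1.pkl","rb"))
W=r.grab_frame("wrist");at=wristcam(W,r.read_state())
K=place(kb,[[0,-.055,.048],[0,0,.048],[0,.055,.048]])
for pos in ([.516,-.3065,.24],[.516,-.25,.24],[.46,-.25,.24],[.56,-.25,.24],[.6,-.25,.24]):
    print(pos,proj(at(pos,-4.2),K).round().tolist(), proj(at(pos,-4.2),[[pos[0],pos[1],pos[2]-.017]]).round())
D=r.grab_frame("side");S=r.grab_frame("scene")
# teal box near top-left corner: triangulate approx
def tri(u,v):
    P=[]
    for f in(S,D):
        R=cv2.Rodrigues(np.array(f["rvec"],float))[0];K=np.array([[f["fx"],0,f["cx"]],[0,f["fy"],f["cy"]],[0,0,1.]])
        P.append(K@np.c_[R,np.array(f["tvec"]).ravel()])
    X=cv2.triangulatePoints(P[0],P[1],np.array(u,float),np.array(v,float));return (X[:3]/X[3]).ravel().round(3)
print("teal corner",tri((340,249),(397,238)),"column top",tri(cr((397,38),230,120),cr((277,20),215,140)))
E
```

```text
[0.516, -0.3065, 0.24] [[318.0, 181.0], [365.0, 181.0], [411.0, 181.0]] [[318. 242.]]
[0.516, -0.25, 0.24] [[271.0, 184.0], [317.0, 184.0], [363.0, 184.0]] [[318. 242.]]
[0.46, -0.25, 0.24] [[276.0, 228.0], [320.0, 228.0], [365.0, 228.0]] [[318. 242.]]
[0.56, -0.25, 0.24] [[266.0, 147.0], [314.0, 147.0], [362.0, 147.0]] [[318. 242.]]
[0.6, -0.25, 0.24] [[262.0, 110.0], [311.0, 110.0], [361.0, 110.0]] [[318. 242.]]
teal corner [ 0.67  -0.376  0.124] column top [0.546 0.236 0.108]
```

Request:
send_rows:
  increments:
    - [0,0,0,6.65]
    - [0,0,0,6.65]
    - [0,0,0,6.65]
    - [0,0,0,6.6]
    - [15,0,20,0]
    - [20,0,28,0]
    - [20,0,28,0]
    - [20,0,28,0]
    - [20,0,28,0]
    - [20,0,28,0]
    - [20,0,28,0]
    - [20,0,28,0]
    - [20,0,28,0]
    - [20,0,28,0]
    - [20,0,28,0]
    - [15,0,25,0]
    - [6,0,11,0]
    - [0,0,0,0]
    - [0,0,0,0]
    - [0,0,0,0]
  fingers: 1
  newtons: 20

```text
t: 2.07
tcp_pos: [0.5161, -0.3071, 0.2436]
orientation: [-90.0, 0.0, -4.2]
force: [0.0, -0.2, 0.7]
width: 0.0005
```

Run:
```python
from station import r
from h import *
f=r.grab_frame("wrist"); print(r.read_state()["joints"].round(1))
cv2.imwrite("pics/w1.png",cv2.resize(f["pixels"][100:260,220:480,::-1],None,fx=3,fy=3,interpolation=cv2.INTER_CUBIC))
```

```text
[-12.2  13.6  -9.1   0.  -67.3 -82.1]
```

View pics/w1.png

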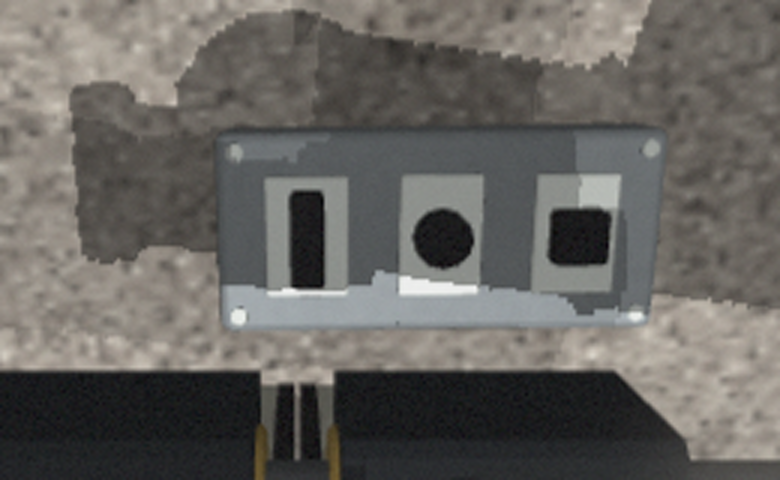

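The bar key is at crop (308,238), the round key at (443,238) and the square key at (580,237). I'll turn those into positions using the wrist calibration.

Run:
```python
from station import r
from h import *
kb,ts,pl=pickle.load(open("p1.pkl","rb"))
f=r.grab_frame("wrist"); L=[[0,-.055,.048],[0,0,.048],[0,.055,.048]]
u=cr([(308,239),(443,238),(580,237)],220,100,3)
x,res=fit([(f,L,u)],kb); print(x[:2].round(4),np.degrees(x[2]).round(2),res.round(1).tolist());print(place(x,L).round(4))
s=r.read_state();print(s["tcp_pos"].round(4),s["orientation"].round(2)); print(proj(f,[s["tcp_pos"]+[0,0,-.017]]))
```

```text
[ 0.5187 -0.2484] -3.88 [[-0.9, -0.0], [0.2, 0.0], [0.6, 0.0]]
[[ 0.515  -0.3032  0.048 ]
 [ 0.5187 -0.2484  0.048 ]
 [ 0.5224 -0.1935  0.048 ]]
[ 0.5158 -0.3076  0.2436] [-9.00e+01  1.00e-02 -4.29e+00]
[[317.39587659 241.6862018 ]]
```

Request:
send_rows:
  increments:
    - [0,20,2.5,0]
    - [0,38,0,0]
    - [0,38,0,0]
    - [0,38,0,0]
    - [0,25,0,0]
    - [0,13,0,0]
    - [0,3,0,0]
    - [0,3,0,0]
    - [0,2,0,0]
    - [0,2,0,0]
    - [0,2,0,0]
    - [0,1,0,0]
    - [0,1,0,0]
    - [0,0,0,0]
    - [0,0,0,0]
    - [0,0,0,0]

```text
t: 3.5
tcp_pos: [0.5174, -0.3047, 0.0601]
orientation: [-90.1, -0.1, -4.2]
force: [-5.9, 0.6, 15.4]
width: 0.0004
```

Reaction was 15 N with the tip at 0.043 m, so the bar key is fully down. Now lift and go to the square key.

Request:
send_rows:
  increments:
    - [0,-8,0,0]
    - [0,-14,0,0]
    - [0,0,15,0]
    - [0,0,30,0]
    - [0,0,35,0]
    - [-1,0,20,0]
    - [0,0,10,0]
    - [0,0,0,0]
    - [0,7,0,0]
    - [0,6,0,0]
    - [0,2,0,0]
    - [0,2,0,0]
    - [0,2,0,0]
    - [0,2,0,0]
    - [0,1,0,0]
    - [0,0,0,0]
    - [0,0,0,0]
    - [0,0,0,0]

```text
t: 5.0
tcp_pos: [0.5237, -0.1951, 0.0599]
orientation: [-90.0, -0.0, -4.2]
force: [-8.5, 4.0, 25.6]
width: 0.0006
```

The square key bottomed at TCP z 0.0599. Next is the round key.

Request:
send_rows:
  increments:
    - [0,-8,0,0]
    - [0,-14,0,0]
    - [0,0,-15,0]
    - [0,0,-25,0]
    - [0,0,-15,0]
    - [0,0,0,0]
    - [0,7,0,0]
    - [0,6,0,0]
    - [0,2,0,0]
    - [0,2,0,0]
    - [0,2,0,0]
    - [0,2,0,0]
    - [0,1,0,0]
    - [0,0,0,0]
    - [0,0,0,0]
    - [0,0,0,0]

```text
t: 6.33
tcp_pos: [0.5193, -0.2489, 0.0599]
orientation: [-90.0, 0.0, -4.1]
force: [-9.5, 5.0, 25.0]
width: 0.0006
```

Request:
send_rows:
  increments:
    - [0,-8,0,0]
    - [0,-30,0,0]
    - [0,-40,0,0]
    - [0,-40,0,0]
    - [0,-40,0,0]
    - [0,-30,0,0]
    - [0,0,0,5]
    - [0,0,0,5]
    - [0,0,0,5]
  fingers: 0

```text
t: 7.08
tcp_pos: [0.5201, -0.2485, 0.2463]
orientation: [-89.9, -0.1, -19.4]
force: [-0.1, -0.5, -0.3]
width: 0.0549
```

Run:
```python
from station import r
from h import *
kb,ts,pl=pickle.load(open("p1.pkl","rb"))
st=r.read_state();W=r.grab_frame("wrist");at=wristcam(W,st);print(st["tcp_pos"],st["orientation"],st["width"])
L=[[-.02,0,.115],[.02,0,.115],[-.07,0,.01],[.02,0,.01]]
P=place(ts,L)
yaw=np.degrees(ts[2])
for d in (0,.03,.06,.09):
  for z in (.22,.25):
    pos=place(ts,[[d,0,z]])[0]
    print(d,z,proj(at(pos,yaw),P).round().tolist())
y=np.radians(st["orientation"][2]);d=place(ts,[[.04,0,.24]])[0]-st["tcp_pos"]
print("tool x,y,z",(np.cos(y)*d[0]+np.sin(y)*d[1])*1e3,-d[2]*1e3,(-np.sin(y)*d[0]+np.cos(y)*d[1])*1e3)
```

```text
[ 0.52014092 -0.24854773  0.24625369] [-89.94418707  -0.09830402 -19.43068947] 0.05491080677600541
0 0.22 [[318.0, 179.0], [318.0, 222.0], [318.0, 120.0], [318.0, 194.0]]
0 0.25 [[318.0, 173.0], [318.0, 212.0], [318.0, 120.0], [318.0, 188.0]]
0.03 0.22 [[318.0, 145.0], [318.0, 190.0], [318.0, 93.0], [318.0, 170.0]]
0.03 0.25 [[318.0, 142.0], [318.0, 183.0], [318.0, 95.0], [318.0, 166.0]]
0.06 0.22 [[318.0, 107.0], [318.0, 156.0], [318.0, 65.0], [318.0, 146.0]]
0.06 0.25 [[318.0, 109.0], [318.0, 152.0], [318.0, 69.0], [318.0, 143.0]]
0.09 0.22 [[318.0, 68.0], [318.0, 120.0], [318.0, 35.0], [318.0, 120.0]]
0.09 0.25 [[318.0, 74.0], [318.0, 120.0], [318.0, 42.0], [318.0, 120.0]]
tool x,y,z -1.3820678526754588 6.253686019149135 261.576804199258
```

Request:
send_rows:
  increments:
    - [-5,0,22,0]
    - [-5,0,35,0]
    - [-5,0,35,0]
    - [-5,0,35,0]
    - [-5,0,35,0]
    - [-5,0,35,0]
    - [-5,0,35,0]
    - [-5,0,20,0]
    - [-1,0,10,0]
    - [0,0,0,0]
    - [0,0,0,0]

```text
t: 8.05
tcp_pos: [0.5672, 0.0121, 0.2452]
orientation: [-90.0, 0.0, -19.1]
force: [-0.5, 0.3, -0.4]
width: 0.0876
```

Run:
```python
from station import r
from h import *
f=r.grab_frame("wrist")
cv2.imwrite("pics/w2.png",cv2.resize(f["pixels"][80:280,200:440,::-1],None,fx=3,fy=3,interpolation=cv2.INTER_CUBIC))
```

```text
(no output)
```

View pics/w2.png

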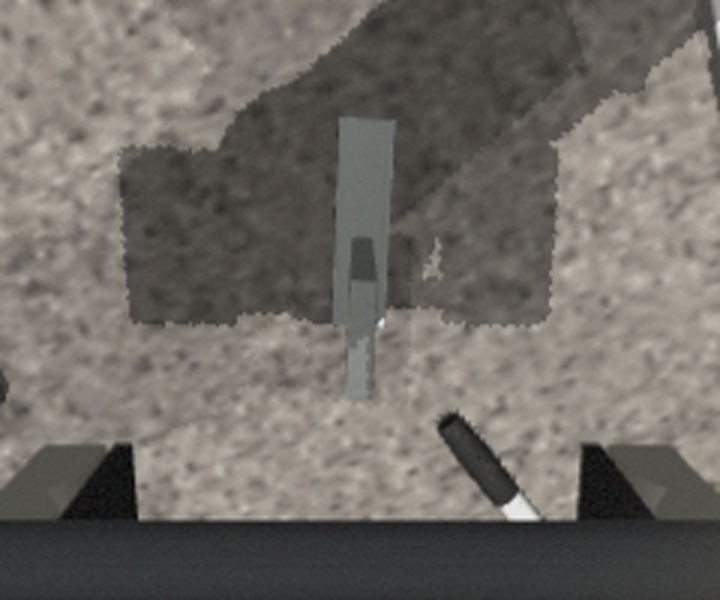

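The blade top runs from crop (363,282) to (359,398). The foot's heel corners are at (340,118) and (396,121).

Run:
```python
from station import r
from h import *
kb,ts,pl=pickle.load(open("p1.pkl","rb"))
f=r.grab_frame("wrist");st=r.read_state()
L=[[-.02,0,.115],[.02,0,.115],[-.07,-.012,.01],[-.07,.012,.01],[.02,-.012,.01]]
u=cr([(363,282),(359.5,398),(340,118),(396,121),(333,324)],200,80,3)
x,res=fit([(f,L,u)],ts); print(x[:2].round(4),np.degrees(x[2]).round(2),res.round(1).tolist())
print("before",ts, st["tcp_pos"],st["orientation"])
for p in (x,ts):
    y=np.radians(st["orientation"][2]);d=place(p,[[0,0,.078]])[0]-st["tcp_pos"]
    print("tool",(np.cos(y)*d[0]+np.sin(y)*d[1])*1e3,-d[2]*1e3,(-np.sin(y)*d[0]+np.cos(y)*d[1])*1e3,"turn",np.degrees(y-p[2]))
pickle.dump(x,open("ts2.pkl","wb"))
```

```text
[0.5671 0.0139] -21.59 [[0.6, -0.4], [-0.1, 0.6], [-0.2, -0.2], [0.0, -0.3], [-0.4, 0.4]]
before [ 0.56805152  0.01166237 -0.33290878] [0.56704471 0.01099532 0.24539245] [-9.00131149e+01  1.89494491e-02 -1.92078808e+01]
tool -0.8951210816501901 167.39244731638146 2.756045526254763 turn 2.3824440518139225
tool 0.7313091456039865 167.39244731638146 0.9611558626239991 turn -0.1336128716003398
```

Request:
send_rows:
  increments:
    - [0,15,2,2]
    - [0,30,0,0]
    - [0,38,0,0]
    - [0,38,0,0]
    - [0,30,0,0]
    - [0,12,0,0]
    - [0,4,0,0]
    - [0,0,0,0]
    - [0,0,0,0]
    - [0,0,0,0]

```text
t: 8.98
tcp_pos: [0.569, 0.0135, 0.0801]
orientation: [-89.9, -0.1, -21.2]
force: [-0.3, 0.6, 0.0]
width: 0.0876
```

Run:
```python
from station import r
from h import *
f=r.grab_frame("wrist");print(r.read_state()["force"])
cv2.imwrite("pics/w3.png",f["pixels"][:,:,::-1])
f=r.grab_frame("side");cv2.imwrite("pics/s3.png",cv2.resize(f["pixels"][120:270,200:400,::-1],None,fx=4,fy=4,interpolation=cv2.INTER_CUBIC))
```

```text
[-0.8261819  -0.28990211  0.37742201]
```

View pics/w3.png

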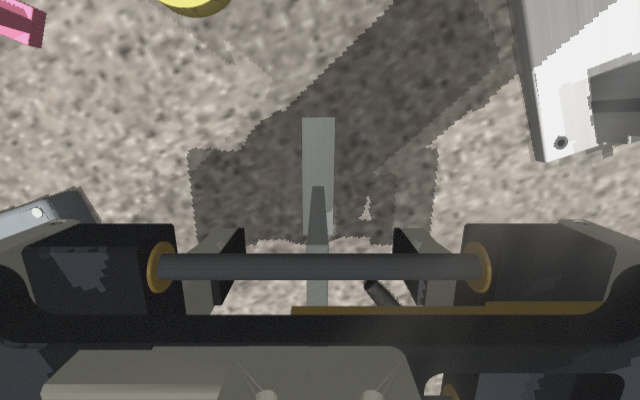

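View pics/s3.png

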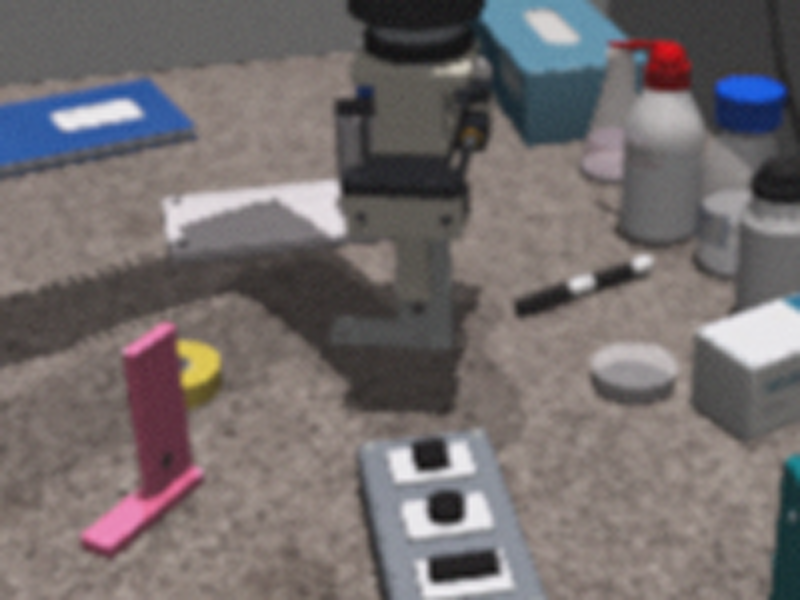

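The blade stands between the open jaws (wrist view, columns 308-328). I'm closing on it.

Request:
send_rows:
  increments:
    - [0,0,0,0]
    - [0,0,0,0]
    - [0,0,0,0]
    - [0,0,0,0]
    - [0,0,0,0]
    - [0,0,0,0]
    - [0,0,0,0]
    - [0,0,0,0]
    - [0,0,0,0]
    - [0,0,0,0]
    - [0,0,0,0]
    - [0,0,0,0]
  fingers: 1
  newtons: 50

```text
t: 10.08
tcp_pos: [0.5679, 0.0136, 0.0786]
orientation: [-90.0, 0.0, -21.2]
force: [0.0, -0.6, -0.5]
width: 0.0134
```

Run:
```python
from station import r
from h import *
s=r.read_state();print(s["force"],s["width"])
f=r.grab_frame("wrist");cv2.imwrite("pics/w4.png",cv2.resize(f["pixels"][80:280,200:440,::-1],None,fx=3,fy=3,interpolation=cv2.INTER_CUBIC))
```

```text
[ 0.00707235 -0.61356211 -0.5197028 ] 0.013420150621150232
```

View pics/w4.png

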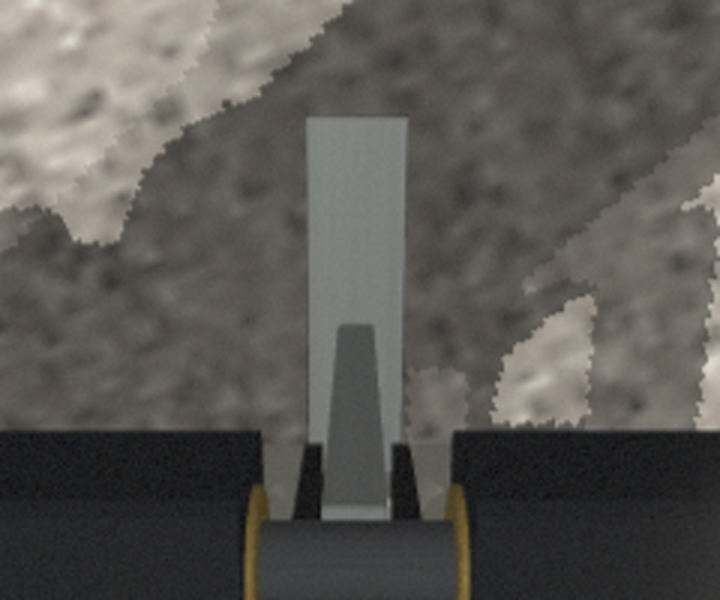

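Request:
send_rows:
  increments:
    - [0,0,0,0]
    - [0,0,0,0]
    - [0,0,0,0]
    - [0,0,0,0]
    - [0,0,0,0]
    - [0,0,0,0]

```text
t: 10.63
tcp_pos: [0.5679, 0.0136, 0.0785]
orientation: [-90.0, 0.0, -21.2]
force: [-0.3, 0.3, -0.4]
width: 0.0087
```

Run:
```python
from station import r
from h import *
s=r.read_state();print(s["tcp_pos"],s["orientation"],s["force"],s["moment"],s["width"])
f=r.grab_frame("wrist");cv2.imwrite("pics/w5.png",cv2.resize(f["pixels"][80:280,200:440,::-1],None,fx=3,fy=3,interpolation=cv2.INTER_CUBIC))
```

```text
[0.56789062 0.01356161 0.07852006] [-9.00051210e+01  5.98229416e-03 -2.12181533e+01] [-0.29960804  0.33715526 -0.35188612] [-0.16379077 -0.11968939 -0.0026399 ] 0.00865971603494065
```

View pics/w5.png

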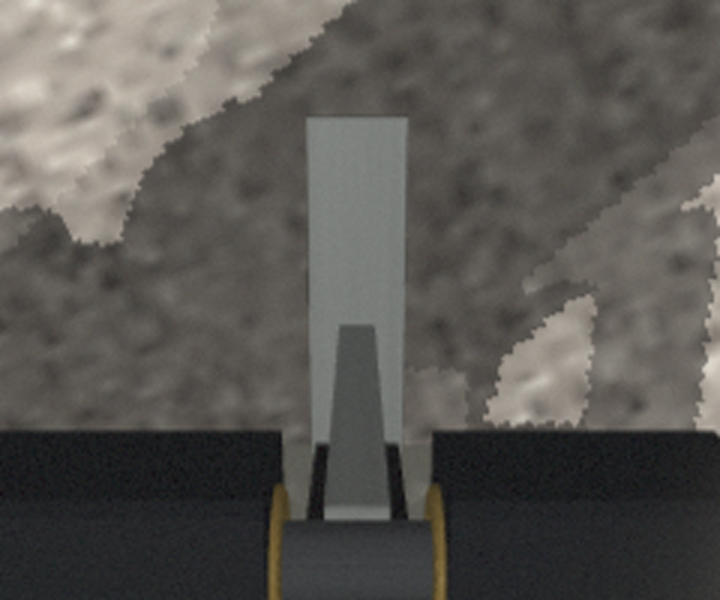

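The width reads 8.7 mm, so the blade is held (wrist crop columns 325-390). Lifting.

Request:
send_rows:
  increments:
    - [0,-3,0,0]
    - [0,-10,0,0]
    - [0,-20,0,0]
    - [0,-25,0,0]
    - [0,-25,0,0]
    - [0,-20,0,0]
    - [0,-7,0,0]
    - [0,0,0,0]
    - [0,0,0,0]
    - [0,0,0,0]

```text
t: 11.52
tcp_pos: [0.5669, 0.0134, 0.187]
orientation: [-90.1, 0.1, -21.2]
force: [0.2, -0.1, -3.7]
width: 0.0089
```

Run:
```python
from station import r
from h import *
s=r.read_state();print(s["tcp_pos"],s["orientation"],s["force"],s["moment"],s["width"])
f=r.grab_frame("wrist");cv2.imwrite("pics/w6.png",f["pixels"][:,:,::-1])
f=r.grab_frame("side");cv2.imwrite("pics/s6.png",cv2.resize(f["pixels"][100:250,190:390,::-1],None,fx=4,fy=4,interpolation=cv2.INTER_CUBIC))
```

```text
[0.56690357 0.01342151 0.18703327] [-90.06728429   0.12514132 -21.23805392] [ 0.22865051 -0.07866409 -3.70662069] [-0.13101629 -0.02451088  0.00571888] 0.008891726401402756
```

View pics/w6.png

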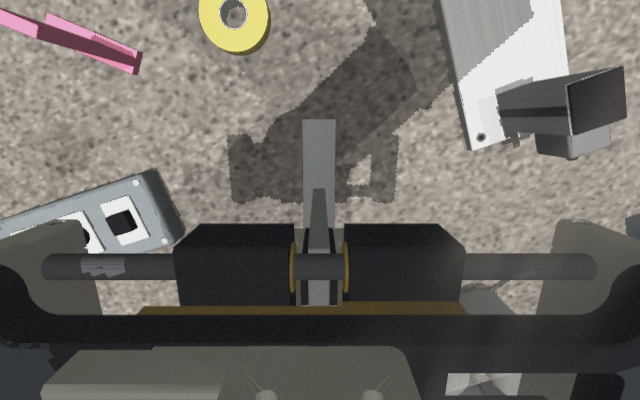

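View pics/s6.png

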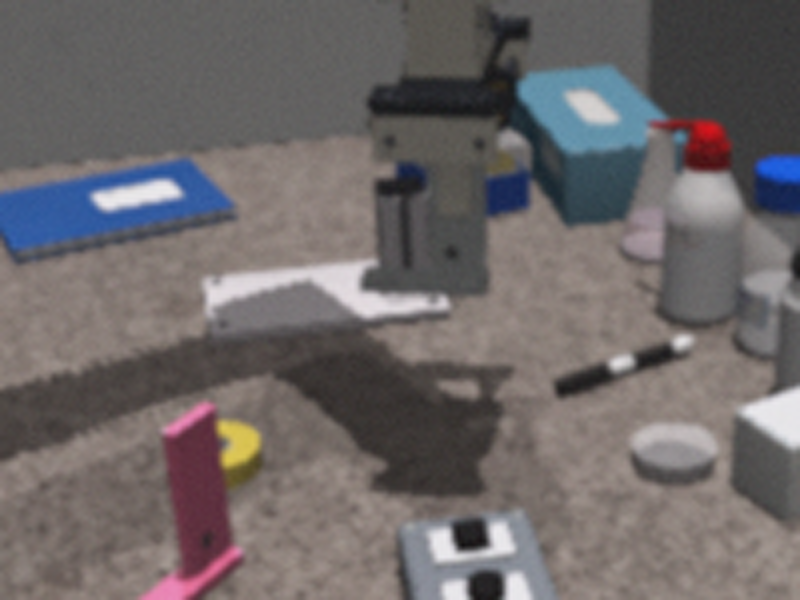

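The square hangs level in the grip with about 3.7 N of weight. I'm turning it to yaw 0 and backing off towards the plate's free side.

Request:
send_rows:
  increments:
    - [0,0,0,-5]
    - [0,0,0,-6]
    - [0,0,0,-6]
    - [0,0,0,-4]
    - [-15,0,10,0]
    - [-25,0,20,0]
    - [-20,0,20,0]
    - [-7,0,20,0]
    - [0,0,10,0]
    - [0,0,0,0]
    - [0,0,0,0]

```text
t: 12.53
tcp_pos: [0.5014, 0.0942, 0.1881]
orientation: [-90.0, 0.0, -0.1]
force: [-0.7, -1.1, -3.7]
width: 0.0088
```

Run:
```python
from station import r
from h import *
s=r.read_state();print(s["tcp_pos"],s["orientation"],s["force"],s["width"])
f=r.grab_frame("wrist");cv2.imwrite("pics/w7.png",f["pixels"][:,:,::-1])
```

```text
[0.50139451 0.09420424 0.18806238] [-9.00365841e+01  3.74974411e-02 -1.27436626e-01] [-0.68174796 -1.14109045 -3.66950069] 0.008755704512177984
```

View pics/w7.png

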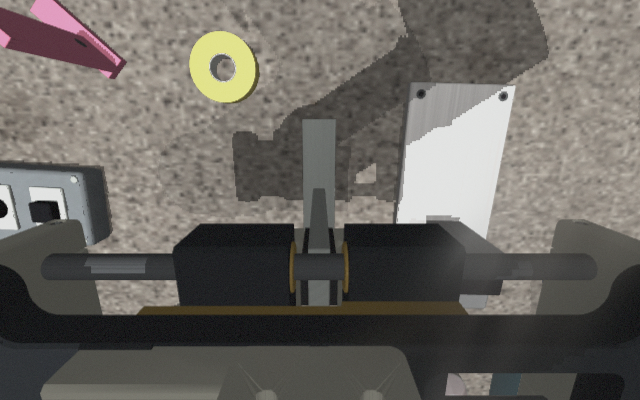

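Run:
```python
import cv2
a=cv2.imread("pics/w7.png");cv2.imwrite("pics/w7c.png",cv2.resize(a[70:230,380:540],None,fx=3.75,fy=3.75,interpolation=cv2.INTER_CUBIC))
```

```text
(no output)
```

View pics/w7c.png

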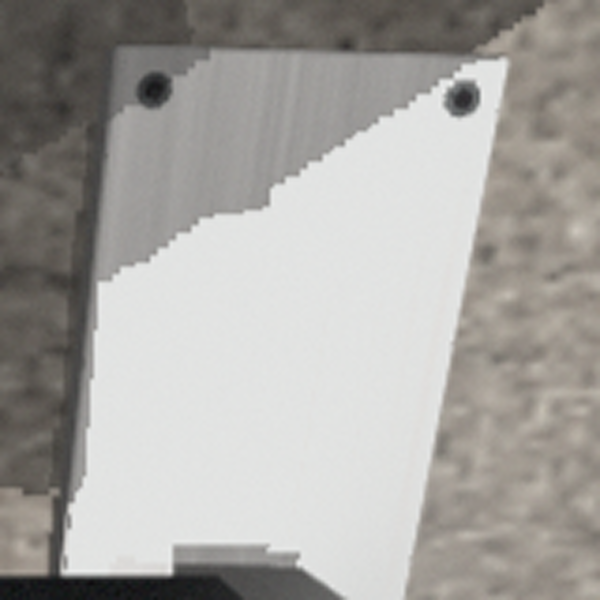

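In this wrist crop the plate's free end has corners at (114,46) and (510,58). The base of the column face runs from (172,546) to (300,553). I'll fit the plate pose from these.

```bash
cat > m3.py <<'E'
from station import r
from h import *
kb,ts,pl=pickle.load(open("p1.pkl","rb"))
f=r.grab_frame("wrist");s=r.read_state()
L=[[-.1,-.055,.012],[-.1,.055,.012],[.05,-.02,.012],[.05,.02,.012]]
u=cr([(114,46),(510,59),(172,546),(300,552)],380,70,3.75)
x,res=fit([(f,L,u)],pl);print("plate wrist",x[:2].round(4),np.degrees(x[2]).round(2),res.round(1).tolist(),"old",pl)
# square as held, from wrist
im=f["pixels"];cv2.imwrite("pics/w8.png",cv2.resize(im[100:260,250:390,::-1],None,fx=3.75,fy=3.75,interpolation=cv2.INTER_CUBIC))
pickle.dump(x,open("pl2.pkl","wb"))
E
python3 m3.py
```

```text
plate wrist [0.4947 0.2406] -1.75 [[-0.2, -0.9], [0.3, -1.3], [-0.0, 4.0], [-0.1, 3.3]] old [ 0.49539     0.23621652 -0.0063122 ]
```

View pics/w8.png

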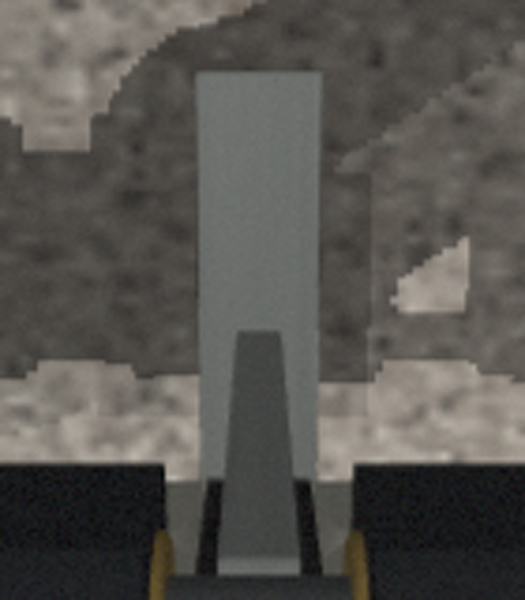

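```bash
cat > m4.py <<'E'
from station import r
from h import *
kb,ts,pl=pickle.load(open("p1.pkl","rb"))
f=r.grab_frame("wrist");s=r.read_state()
A,B=cr([(114,46),(510,59)],380,70,3.75)
EL=cr([(99,281),(82,450),(64,572)],380,70,3.75); ER=cr([(479,225),(443,400),(407,590)],380,70,3.75)
def fun(p):
    q=proj(f,place(p,[[-.1,-.055,.012],[-.1,.055,.012],[.1,-.055,.012],[.1,.055,.012]]))
    o=list((q[0]-A))+list(q[1]-B)
    for E,a,b in((EL,q[0],q[2]),(ER,q[1],q[3])):
        d=(b-a)/np.linalg.norm(b-a); o+=[float((e-a)[0]*d[1]-(e-a)[1]*d[0]) for e in E]
    return np.array(o)
x=least_squares(fun,pl).x
print("plate wrist edges",x[:2].round(4),np.degrees(x[2]).round(2),fun(x).round(2))
q=proj(f,place(x,[[.05,-.02,.012],[.05,.02,.012],[.05,-.02,.102],[.05,.02,.102]]));print("pred column face",((q-[380,70]+.5)*3.75-.5).round().tolist())
# held square in tool frame (yaw, dx): use foot corners + blade top
u=cr([(197,72),(322,72),(258,331),(258,558)],250,100,3.75)
t=s["tcp_pos"]; dz=t[2]-.0785
L=[[-.07,-.012,.01+dz],[-.07,.012,.01+dz],[-.02,0,.115+dz],[.02,0,.115+dz]]
y,res=fit([(f,L,u)],[t[0],t[1],0.]);print("held square",(y[:2]-t[:2]).round(4),np.degrees(y[2]).round(2),res.round(1).tolist())
pickle.dump(x,open("pl2.pkl","wb"))
E
python3 m4.py
```

```text
plate wrist edges [0.496  0.2414] -1.53 [ 0.31  0.53  0.81 -0.35  1.88  1.85  0.3  -0.54 -1.22 -1.14]
pred column face [[176.0, 565.0], [303.0, 568.0], [316.0, 697.0], [488.0, 700.0]]
held square [-0.0255  0.0008] -0.34 [[-1.0, -37.6], [0.8, -37.5], [0.1, 0.4], [-0.1, 34.4]]
```

```bash
cat > m5.py <<'E'
from station import r
from h import *
x=pickle.load(open("pl2.pkl","rb"))
f=r.grab_frame("wrist");s=r.read_state();t=s["tcp_pos"]
u=cr([(197,72),(322,72),(258,331),(258,558)],250,100,3.75)
def fun(p):
    q=[]; L=np.array([[-.07,-.012,.01],[-.07,.012,.01],[-.02,0,.01],[-.02,0,.115]])
    P=place(p[:3],L);P[:,2]+=p[3]; return (proj(f,P)-u).ravel()
y=least_squares(fun,[t[0],t[1],0,.108]);print("held square minus tcp",(y.x[:2]-t[:2]).round(4),"yaw",np.degrees(y.x[2]).round(2),"z",y.x[3]-t[2],y.fun.round(1),"tool yaw",s["orientation"])
E
python3 m5.py
```

```text
held square minus tcp [-0.0008  0.0005] yaw -0.51 z -0.07888138355271251 [-0.4 -0.   0.3  0.1  0.1 -0.  -0.  -0. ] tool yaw [-9.00299162e+01  4.22198061e-02 -2.70246787e-01]
```

The held square is aligned with the tool: blade centre at TCP x -0.8 mm, underside 78.9 mm below the TCP. The plate yaw is about -1°, and the column face is at x ≈ 0.5457, y ≈ 0.2385. I'm moving over the plate with a 14 mm gap to the face.

Request:
send_rows:
  increments:
    - [3,0,15,0.8]
    - [4,0,30,0]
    - [4,0,35,0]
    - [2,0,35,0]
    - [0,0,20,0]
    - [0,0,9,0]
    - [0,10,0,0]
    - [0,20,0,0]
    - [0,20,0,0]
    - [0,20,0,0]
    - [0,10,0,0]
    - [0,5,0,0]
    - [0,0,0,0]
    - [0,0,0,0]
    - [0,0,0,0]
    - [0,0,0,0]

```text
t: 14.07
tcp_pos: [0.5172, 0.238, 0.1047]
orientation: [-89.9, -0.1, -1.0]
force: [0.4, -0.6, -3.3]
width: 0.0086
```

Run:
```python
from station import r
from h import *
s=r.read_state();print(s["tcp_pos"].round(4),s["orientation"].round(2),s["force"].round(2),s["moment"].round(2))
f=r.grab_frame("wrist");cv2.imwrite("pics/w9.png",f["pixels"][:,:,::-1])
f=r.grab_frame("side");cv2.imwrite("pics/s9.png",cv2.resize(f["pixels"][110:220,205:355,::-1],None,fx=5.3,fy=5.3,interpolation=cv2.INTER_CUBIC))
f=r.grab_frame("scene");cv2.imwrite("pics/c9.png",cv2.resize(f["pixels"][90:200,255:405,::-1],None,fx=5.3,fy=5.3,interpolation=cv2.INTER_CUBIC))
```

```text
[0.5172 0.238  0.1047] [-89.93  -0.09  -1.01] [ 0.35 -0.64 -3.28] [ 0.04 -0.06 -0.03]
```

View pics/w9.png

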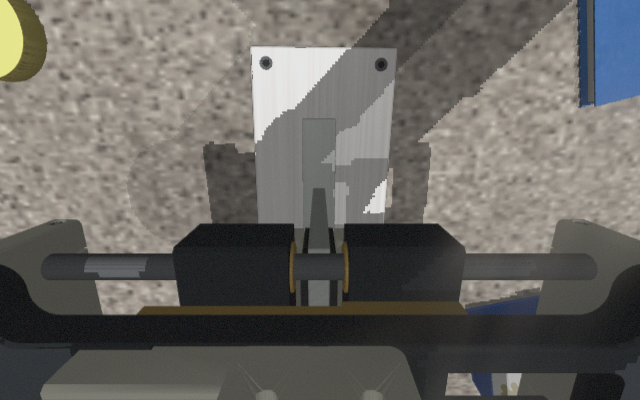

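View pics/s9.png

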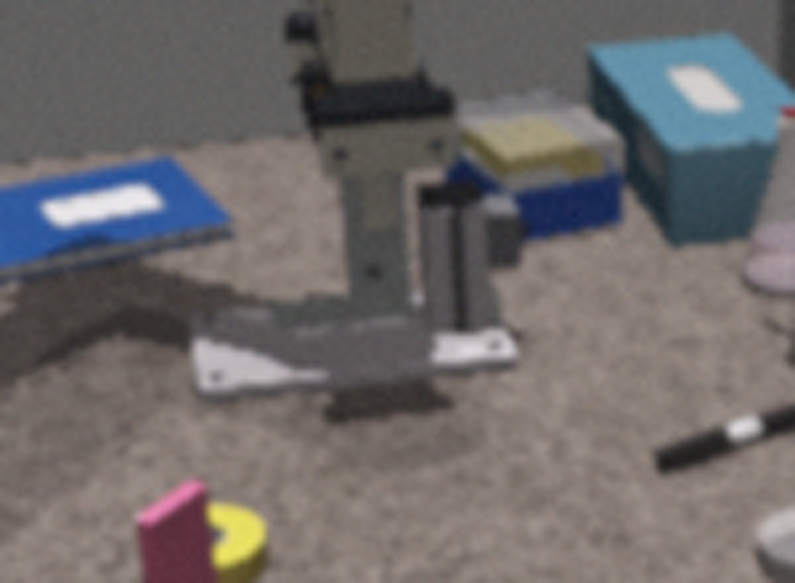

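View pics/c9.png

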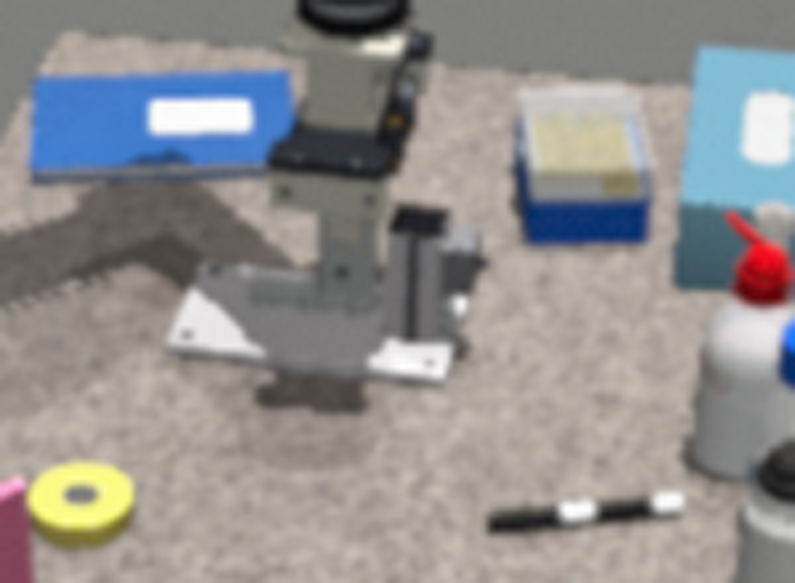

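The square is over the plate with about a 9 mm gap to the column. I'll refit plate against foot from this closer view, where the plate's free end is in rows 47-222.

Run:
```python
import cv2
a=cv2.imread("pics/w9.png");cv2.imwrite("pics/w9c.png",cv2.resize(a[35:235,230:420],None,fx=3,fy=3,interpolation=cv2.INTER_CUBIC))
```

```text
(no output)
```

View pics/w9c.png

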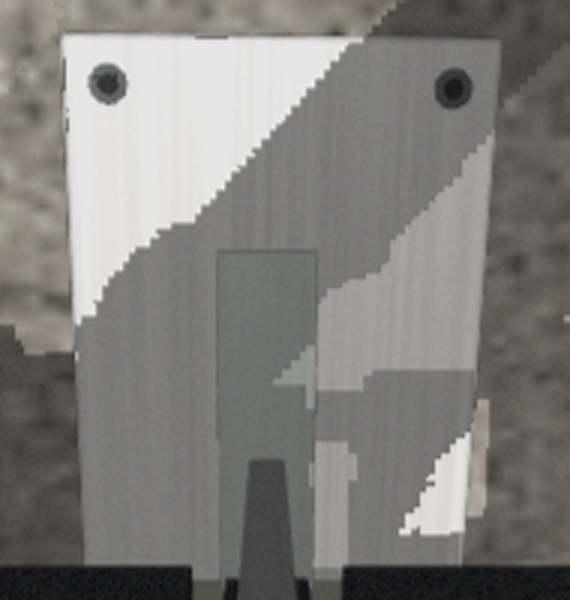

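```bash
cat > m6.py <<'E'
from station import r
from h import *
pl=pickle.load(open("pl2.pkl","rb"))
f=r.grab_frame("wrist");s=r.read_state();t=s["tcp_pos"]
A,B=cr([(64,34),(500,40)],230,35,3)
EL=cr([(70,190),(77,350),(84,555)],230,35,3); ER=cr([(495,130),(477,360),(462,555)],230,35,3)
def fun(p):
    q=proj(f,place(p,[[-.1,-.055,.012],[-.1,.055,.012],[.1,-.055,.012],[.1,.055,.012]]))
    o=list((q[0]-A))+list(q[1]-B)
    for E,a,b in((EL,q[0],q[2]),(ER,q[1],q[3])):
        d=(b-a)/np.linalg.norm(b-a); o+=[float((e-a)[0]*d[1]-(e-a)[1]*d[0]) for e in E]
    return np.array(o)
x=least_squares(fun,pl).x
print("plate",x[:2].round(4),np.degrees(x[2]).round(2),fun(x).round(2))
u=cr([(217,251),(317,251),(267,460)],230,35,3)
def g(p):
    P=place(p[:3],[[-.07,-.012,.01],[-.07,.012,.01],[-.02,0,.01]]);P[:,2]+=p[3]; return (proj(f,P)-u).ravel()
y=least_squares(g,[t[0],t[1],0,t[2]-.0788]);print("square",(y.x[:2]).round(4),"yaw",np.degrees(y.x[2]).round(2),"z",y.x[3],y.fun.round(1),"tcp",t.round(4),s["orientation"].round(2))
c=place(x,[[.05,0,0]])[0];print("face mid",c.round(4))
E
python3 m6.py
```

```text
plate [0.4952 0.2414] -1.78 [-1.92 -0.01  1.95  0.26  1.53  1.42  0.62 -1.27 -1.22 -1.09]
square [0.5159 0.2386] yaw -1.01 z 0.02641241393836489 [-0.4  0.1  0.4  0.1 -0.  -0.2] tcp [0.5167 0.2378 0.1041] [-8.996e+01 -4.000e-02 -1.010e+00]
face mid [0.5452 0.2399 0.    ]
```

Request:
send_rows:
  increments:
    - [0,4,0,0.4]
    - [0,4,0,0]
    - [0,2,0,0]
    - [0,1,0,0]
    - [0,0,0,0]
    - [0,0,0,0]

```text
t: 14.77
tcp_pos: [0.5166, 0.2376, 0.0924]
orientation: [-90.0, 0.0, -1.4]
force: [-0.8, -0.3, -4.2]
width: 0.0094
```

Request:
send_rows:
  increments:
    - [0,0.5,0,0]
    - [0,0.5,0,0]
    - [0,0,0,0]
    - [0,0,0,0]

```text
t: 15.1
tcp_pos: [0.5166, 0.2376, 0.0916]
orientation: [-90.0, -0.0, -1.4]
force: [-1.0, 1.2, -3.1]
width: 0.0089
```

Request:
send_rows:
  increments:
    - [0,0.5,0,0]
    - [0,0,0,0]
    - [0,0,0,0]
    - [0,0,0,0]

```text
t: 15.43
tcp_pos: [0.5166, 0.2376, 0.0911]
orientation: [-90.0, -0.0, -1.4]
force: [0.1, -0.2, -3.1]
width: 0.0089
```

Request:
send_rows:
  increments:
    - [0,0.4,0,0]
    - [0,0,0,0]
    - [0,0,0,0]
    - [0,0,0,0]

```text
t: 15.77
tcp_pos: [0.5166, 0.2376, 0.0907]
orientation: [-90.0, 0.0, -1.4]
force: [0.2, -0.2, -3.2]
width: 0.0091
```

Request:
send_rows:
  increments:
    - [0,0.3,0,0]
    - [0,0,0,0]
    - [0,0,0,0]
    - [0,0,0,0]

```text
t: 16.1
tcp_pos: [0.5167, 0.2377, 0.0905]
orientation: [-90.0, -0.0, -1.4]
force: [-0.2, 0.0, -1.9]
width: 0.0086
```

Request:
send_rows:
  increments:
    - [0,0.2,0,0]
    - [0,0,0,0]
    - [0,0,0,0]
    - [0,0,0,0]

```text
t: 16.43
tcp_pos: [0.5167, 0.2377, 0.0905]
orientation: [-90.0, -0.0, -1.4]
force: [-1.4, -0.9, 3.3]
width: 0.0089
```

Run:
```python
from station import r
s=r.read_state();print(s["tcp_pos"].round(5),s["orientation"].round(2),s["force"].round(2),s["moment"].round(2))
```

```text
[0.51674 0.23771 0.09053] [-8.999e+01 -2.000e-02 -1.410e+00] [-1.44 -0.91  3.32] [-0.37  0.52 -0.01]
```

The foot is on the plate, with about 7 N of bearing. I'll ease back to a light touch and slide towards the column.

Request:
send_rows:
  increments:
    - [0,-0.2,0,0]
    - [0,0,0,0]
    - [1,0,0,0]
    - [1,0,0,0]
    - [1,0,0,0]
    - [1,0,0,0]
    - [1,0,0,0]
    - [1,0,0,0]
    - [0,0,0,0]
    - [0,0,0,0]

```text
t: 17.27
tcp_pos: [0.5229, 0.2376, 0.0905]
orientation: [-90.0, -0.0, -1.4]
force: [0.1, 0.6, 3.1]
width: 0.009
```

Request:
send_rows:
  increments:
    - [0.5,0,0,0]
    - [0.5,0,0,0]
    - [0,0,0,0]
    - [0,0,0,0]

```text
t: 17.6
tcp_pos: [0.5236, 0.2375, 0.0905]
orientation: [-90.0, -0.0, -1.4]
force: [-1.9, -0.5, 5.3]
width: 0.0088
```

Request:
send_rows:
  increments:
    - [0,-0.3,0,0]
    - [0.5,0,0,0]
    - [0.5,0,0,0]
    - [0,0,0,0]
    - [0,0,0,0]

```text
t: 18.02
tcp_pos: [0.5245, 0.2374, 0.0905]
orientation: [-90.0, 0.0, -1.4]
force: [-1.6, -0.3, 1.7]
width: 0.0087
```

Request:
send_rows:
  increments:
    - [0.5,0,0,0]
    - [0.5,0,0,0]
    - [0,0,0,0]
    - [0,0,0,0]

```text
t: 18.35
tcp_pos: [0.5255, 0.2373, 0.0905]
orientation: [-90.0, 0.0, -1.4]
force: [-0.7, 0.7, 1.3]
width: 0.0091
```

Request:
send_rows:
  increments:
    - [0.5,0,0,0]
    - [0.5,0,0,0]
    - [0,0,0,0]
    - [0,0,0,0]

```text
t: 18.68
tcp_pos: [0.5257, 0.2373, 0.0905]
orientation: [-90.0, 0.1, -1.4]
force: [-5.3, 1.3, 2.8]
width: 0.0089
```

Request:
send_rows:
  increments:
    - [0.3,0,0,0]
    - [0.2,0,0,0]
    - [0,0,0,0]
    - [0,0,0,0]

```text
t: 19.02
tcp_pos: [0.5257, 0.2373, 0.0905]
orientation: [-90.0, 0.1, -1.4]
force: [-8.9, 1.6, 5.7]
width: 0.0091
```

Contact came at TCP x 0.5257, and Fx rose to -8.9 N. I'll firm up both presses a little and check.

Request:
send_rows:
  increments:
    - [0.2,0.2,0,0]
    - [0.1,0.1,0,0]
    - [0,0,0,0]
    - [0,0,0,0]
    - [0,0,0,0]

```text
t: 19.43
tcp_pos: [0.5257, 0.2372, 0.0905]
orientation: [-90.0, 0.1, -1.4]
force: [-11.4, 2.4, 8.2]
width: 0.0088
```

Run:
```python
from station import r
from h import *
for i in range(3):
    f=r.grab_frame(["wrist","side","scene"][i]);s=r.read_state();print(s["tcp_pos"].round(4),s["orientation"].round(2),s["force"].round(2),s["moment"].round(2),s["width"])
    p=f["pixels"][:,:,::-1]
    if i==0:p=cv2.resize(p[15:235,200:440],None,fx=2.7,fy=2.7,interpolation=cv2.INTER_CUBIC)
    if i==1:p=cv2.resize(p[110:220,205:355],None,fx=5.3,fy=5.3,interpolation=cv2.INTER_CUBIC)
    if i==2:p=cv2.resize(p[90:200,255:405],None,fx=5.3,fy=5.3,interpolation=cv2.INTER_CUBIC)
    cv2.imwrite(f"pics/f{i}.png",p)
```

```text
[0.5257 0.2373 0.0905] [-90.03   0.13  -1.42] [-11.46   1.04   8.66] [0.77 3.75 0.  ] 0.008632876983394667
[0.5257 0.2373 0.0905] [-90.03   0.13  -1.42] [-11.5    2.12   9.1 ] [0.73 3.76 0.02] 0.008927267903952965
[0.5257 0.2373 0.0905] [-90.03   0.14  -1.42] [-12.15   2.81   8.82] [ 0.78  3.71 -0.02] 0.008890194720338217
```

View pics/f0.png

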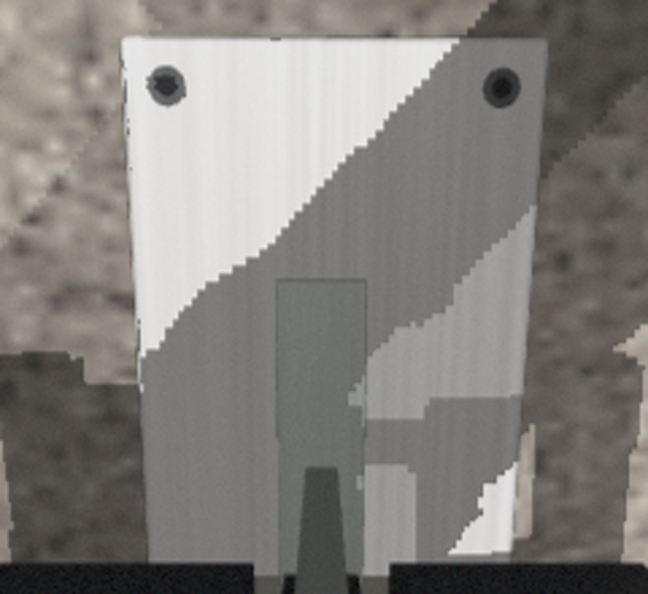

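View pics/f1.png

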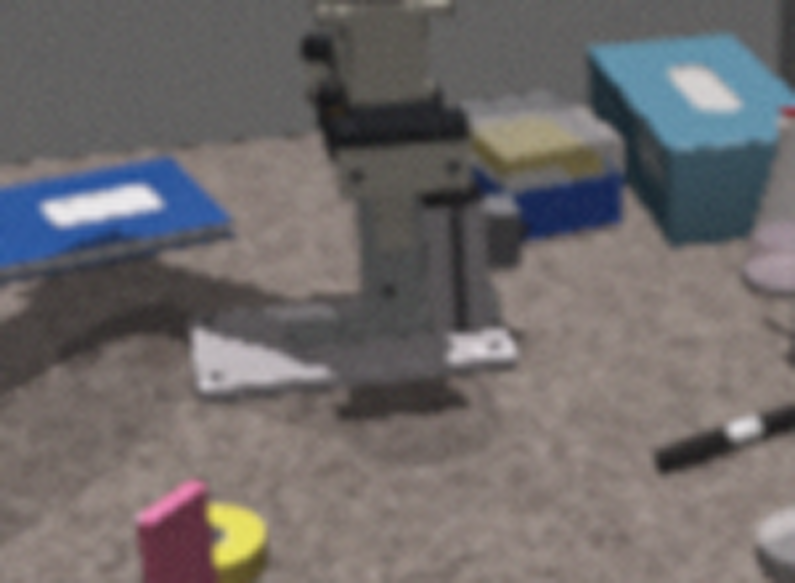

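View pics/f2.png

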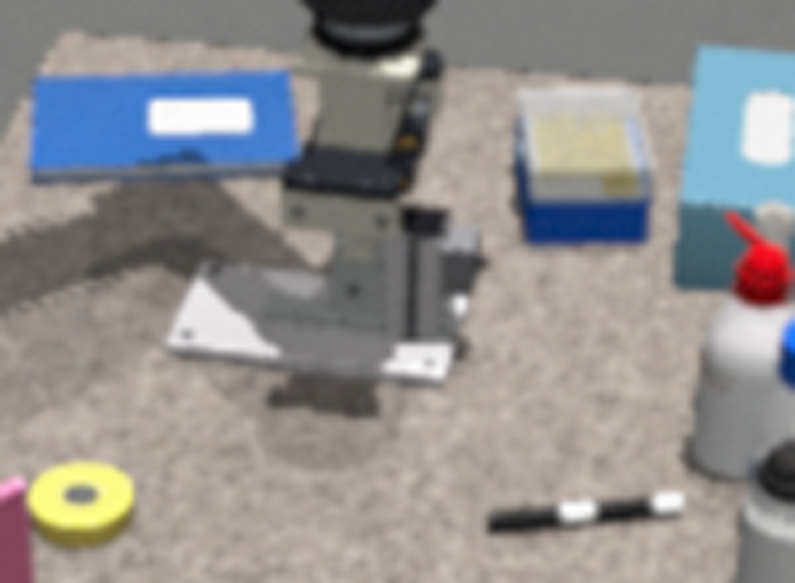

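```bash
sed -e 's/^A,B=.*/A,B=cr([(122,38),(547,40)],200,15,2.7)/' -e 's/^EL=.*/EL=cr([(129,190),(139,350),(148,555)],200,15,2.7); ER=cr([(536,200),(523,390),(511,550)],200,15,2.7)/' -e 's/^u=.*/u=cr([(276,280),(366,280),(320,467)],200,15,2.7)/' m6.py > m7.py; python3 m7.py
```

```text
plate [0.4957 0.2414] -1.76 [-1.6  -0.05  1.61  0.26  1.03  1.41  0.48 -1.27 -0.83 -0.84]
square [0.5245 0.2375] yaw -1.69 z 0.011677485612042914 [-0.3 -0.   0.3  0.2  0.  -0.2] tcp [0.5257 0.2373 0.0905] [-90.02   0.14  -1.42]
face mid [0.5456 0.2399 0.    ]
```

The final checks agree: square yaw -1.7° against plate yaw -1.8°, underside at 12 mm, corner within about 1 mm of the face, and about 2.4 mm off the middle. The forces are steady with margin, so I'm handing in.

Run:
```python
from station import r
print(r.finish_job()); s=r.read_state();print(s["t"],s["tcp_pos"].round(4),s["force"].round(2),s["width"])
```

```text
the job is handed in; nothing more can be done
None
the job is handed in; nothing more can be done
```

I finished the whole sequence and handed the job in at about 20 s on the robot's clock. The interface gives no verdict, so success isn't confirmed.

**Keys:** I pressed the bar, square and round keys in that order, one at a time. Each one bottomed out with the fingertip at about 43 mm, against 15–25 N.

**Try square:** I gripped the grey steel square by its blade (8.9 mm opening, 50 N). I set its foot on the plate, slid it against the column face and was still holding it there at hand-in.

| Last check before hand-in | Reading |
|---|---|
| Push from the column side | about 11.5 N; at least about 7.5 N on the column after friction |
| Down-push | about 8.8 N plus about 3.5 N of weight; at least about 9 N on the plate after friction |
| Tool tilt | 0.14° |
| Yaw, square against plate (wrist camera) | -1.7° against -1.8° |
| Corner to face | about 1 mm |
| Sideways from the face's middle | about 2.4 mm |
| Underside height | about 12 mm, level with the plate top |

**Disagreements:**
- **Plate yaw and position:** the fixed cameras gave -0.4° for the plate's yaw, and put it about 5 mm away in y from the wrist view. I used values between the two. By either one, the square is within the angle and sideways limits.
- **Column base:** a strip at the foot of the column looked about 5 mm nearer than the fitted face. I took it for a shadow, and contact came where the fitted face predicted.

In the last pictures, the tape and marker show no sign of having moved. I didn't check the other bystanders again at the end.

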